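Square the seed-counting board into the corner stop

ROBOT

A 6-joint arm with a two-finger parallel gripper is mounted at the origin on the work surface. World frame = base frame: x ahead of the robot, y to its left, z up, the work surface at z = 0. Lengths are in m, angles in rad, forces in N, time in s.
With the tool pointing down it reaches from about 0.325 to 0.9 m from the base axis. Payload 6.1 kg.
Tool frame: the origin (TCP) lies midway between the tips of the shut fingers; the grasp point (between the pads) lies 19 mm behind it; y points along the fingers, z is the direction in which the jaws open and shut, and the axes are right-handed (so a half turn about y gives the same grasp; the last joint's range is limited). The gripper opens to 87 mm and grips with 3 to 60 N. Pads are 19 mm wide; open, the fingers measure 117 mm over their backs; the gripper's body (75 mm by 190 mm) begins 51 mm behind the grasp point.
Start: joints at [1.107, 0.22, 1.526, -0, 1.395, -0.126], TCP at [0.207, 0.59, 0.223] pointing down, gripper open.
Joint ranges: [-2.98, 2.98], [-0.91, 2.08], [0.09, 2.57], [-1.24, 4.39], [0.2, 2.65], [-2.68, 2.68]. Speed limits (rad/s): [2.57, 2.57, 3.01, 3.14, 3.14, 3.14].

INTERFACE

Orientations are given as a 3x3 rotation matrix whose columns are the frame's x, y, z axes.
In Python, from cell import ctrl gives the robot as it stands.
- The arm moves only by the tool step_arm, never from a script. Its argument "increments" is a list of rows, each an object of numbers: "x", "y", "z": the shift along the tool's x, y, z in mm; "twist": the turn about the tool's y in rad; "claw": the gripper command: -1 is shut, 1 is fully open, values between are in proportion. A call has 1 to 12 rows; each row is the pose to reach, as a shift and turn from the pose measured when the call began, along the tool's axes at that moment; what a row does not reach only later rows make up. A row lasts 1/8 s, in which the tool goes at most 62.5 mm and 10.7 degrees, less where a joint would pass 70% of its speed; a pose out of reach is approached as far as the arm can. A call with a gripper value outside its range is refused whole. The fingers move at their own pace and stop on an object; the grip force is fixed at half the most. Time passes only in rows, so rows that repeat a pose let the fingers close. It gives the time, the measured TCP pose, the force and the opening at its end, in the units of the state.
- ctrl.get_state(): the state, without advancing time (a new reading comes with each control period).
- ctrl.read_camera(name): name is "scene" or "top" or "wrist"; returns (picture, depth): 420x560x3 uint8, red, green, blue; 420x560 float32, m along the optical axis (not along the pixel's ray), 0 where there is no reading.
- ctrl.calibration(name): a dict with "intrinsics" (3x3 intrinsics, pixels), "R" (3x3) and "t" (3): a world point X has camera coordinates R X + t; the wrist camera has in their place "mount" (4x4, takes a point from camera to tool coordinates, whose origin is the TCP and whose axes are the tool frame's). Camera axes: x right, y down, z forward; pixel columns grow to the right and rows downward; lengths in m; the calibration is good to about 2 mm. The wrist camera is an equidistant fisheye: a pixel r from the principal point sees the ray r / f radians off the axis. A picture is of the moment at which its call begins: read the wrist's pose just before it. calibration takes no time and is no camera call.
- ctrl.hand_in(): hands the job in, once; it reports no verdict.
The state is a dict: "time_s": time; "joint_positions": joint angles; "qvel": joint speeds; "effort": joint torques, N m; "tcp_pos": TCP position; "eef_rot": TCP orientation; "ft_force": force on the tool from outside, world axes, zero at the start; "ft_torque": the same for the moment, N m; "finger_gap": finger opening in m.
Only numpy, scipy, OpenCV 4.12 (cv2) and the standard library are available. Lean on these libraries where they do the work, as an engineer would, in place of code of your own. Each camera call takes 0.05 s, during which the arm holds its last target. There are 200 camera calls.

TASK

Push the blue seed-counting board along the bench into the aluminium corner stop, until its far edge lies flush against the long bar and its left edge flush against the short bar. Only push it with the fingers: do not pick it up or tip it, and leave the bowl, the jar and the calculator where they are.

Things in the scene. Friction and masses are not known exactly. Their poses are not given: they have to be found in the camera images.
- board: Loose blue plastic seed-counting board: 100 mm along its x, 130 mm along its y, 26 mm high (white dimpled face sunk 7 mm inside a 4 mm rim); 0.25 to 0.5 kg, slides with ordinary friction (needs under 7 N). Origin: centre of its underside, z up. Starts up to 0.4 rad out of line with the stop, on the robot's side of the long bar and right of the short bar. Home, its axes match the stop's.
- corner_stop: Aluminium L fixed to the bench: two bars 20 mm high, 14 mm wide. Origin: inside corner at bench height; z up, x roughly away from the robot, y to the left. Long bar: inside face at x = 0, from the corner 150 mm along -y. Short bar: inside face at y = 0, from the corner 75 mm along -x. The board goes on the -x, -y side; home, its centre is at x -50 mm, y -65 mm in this frame.
- bowl: Loose whitish plastic bowl, 96 mm across the rim, 45 mm high; bystander. Origin: centre of its underside.
- jar: Loose amber glass jar, 48 mm across, 75 mm high; bystander. Origin: centre of its underside.
- calculator: Loose black desk calculator with grey keys, 150 mm along its x by 95 mm along its y, 19 mm high; bystander. Origin: centre of its underside.
Mind the look-alikes: they are no part of the job. What is shaped like the board but green is not meant. What is shaped like the corner_stop but red is not meant.

How it is judged:
At the end, for the whole second after the job is handed in: The board lies flat and at rest on the bench in the corner, its centre within 4 mm of the seated place along each bar's direction and square to the stop within 0.04 rad (x of board in the frame of corner_stop between -0.054 and -0.046 m and y of board in the frame of corner_stop between -0.069 and -0.061 m and angle between the x axis of board and the x axis of corner_stop, either way round below 0.04 rad and height (world z) of board below 0.004 m and angle between board's own z axis and vertical below 0.05 rad and linear speed of board below 0.01 m/s); the robot touches nothing.
It fails at once if the board is lifted off the bench (more than 8 mm) (height (world z) of board above 0.008 m).
It fails at once if the board is tipped (more than 0.15 rad) (angle between board's own z axis and vertical above 0.15 rad).
It fails at once if the bowl is moved more than 15 mm (distance of bowl from where it was at the start of the episode above 0.015 m).
It fails at once if the jar is moved more than 15 mm (distance of jar from where it was at the start of the episode above 0.015 m).
It fails at once if the calculator is moved more than 15 mm (distance of calculator from where it was at the start of the episode above 0.015 m).
It also fails if it takes over 42 s, if anything falls off the work surface, if the arm or the gripper's body presses on something with over 40 N, if the wrist force passes 120 N, or if a joint passes its speed limit or range.

## Working session

There is one attempt and no reset: what is moved stays moved. The work goes in short steps, Python scripts to look and compute and a tool call to move; the robot and the scene stay as the last step left them, time stands still between calls to the robot, and variables do not carry over. Pictures are saved under pics/ and viewed, about 8 in all and at most 12, crops included, and the job is handed in when it is done.

Besides the shell and the picture viewer there is one more tool, called in YAML: its name, and indented under it one key for each argument. step_arm: Moves the arm, as the interface text tells. Its arguments: {"type":"object","properties":{"increments":{"type":"array"}},"required":["increments"]}

```bash
ls; mkdir -p pics
python3 - <<'E'
from cell import ctrl
import cv2,numpy as np
s=ctrl.get_state();print(s['time_s'],s['tcp_pos'],np.round(s['eef_rot'],3),s['finger_gap'])
for n in('top','scene'):
    p,d=ctrl.read_camera(n);np.savez(f'pics/{n}.npz',p=p,d=d);cv2.imwrite(f'pics/{n}.png',p[:,:,::-1]);c=ctrl.calibration(n);print(c)
E
```

```text
pics
0.0 [0.2068652  0.58911519 0.22143743] [[ 0.943 -0.001  0.331]
 [-0.331 -0.002  0.943]
 [-0.    -1.    -0.002]] 0.08701404191967013
{'intrinsics': array([[420.94189216,   0.        , 278.78726156],
       [  0.        , 420.94189216, 214.60167863],
       [  0.        ,   0.        ,   1.        ]]), 'R': array([[-0.02094756, -0.99969103, -0.01338058],
       [-0.99695079,  0.02189264, -0.07489879],
       [ 0.07516859,  0.01177083, -0.99710136]]), 't': array([-0.01125978,  0.5899017 ,  0.98189374])}
{'intrinsics': array([[543.84500497,   0.        , 282.9063607 ],
       [  0.        , 543.84500497, 211.33140695],
       [  0.        ,   0.        ,   1.        ]]), 'R': array([[-4.59574234e-01,  8.88139357e-01,  7.92318378e-05],
       [ 7.34096049e-01,  3.79913603e-01, -5.62822037e-01],
       [-4.99894503e-01, -2.58600343e-01, -8.26578096e-01]]), 't': array([ 0.32220072, -0.40272324,  1.63016493])}
```

View pics/top.png

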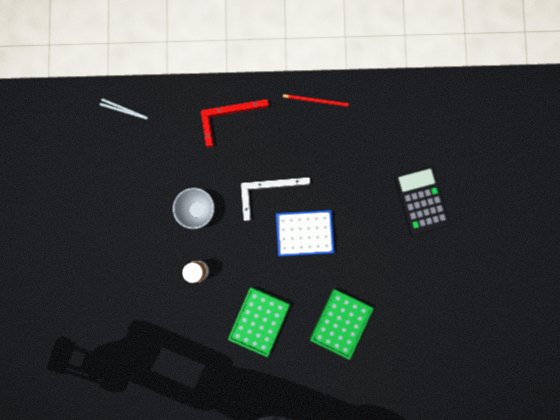

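The top view shows the blue board at (305,233), the aluminium stop with its corner near (245,187), the bowl at (193,208), the jar at (195,271), the calculator at (422,200), and the green boards at (260,322) and (342,324). Next I segment and measure.

```bash
cat > h.py <<'E'
from cell import ctrl
import cv2,numpy as np
def plane(px,z,n='top'):
    c=ctrl.calibration(n);K,R,t=c['intrinsics'],c['R'],c['t']
    r=(R.T@np.linalg.inv(K)@np.c_[px,np.ones(len(px))].T).T; o=-R.T@t
    return (o+r*((z-o[2])/r[:,2])[:,None])[:,:2]
def proj(P,n='top'):
    c=ctrl.calibration(n);q=(c['R']@np.atleast_2d(P).T).T+c['t'];q=(c['intrinsics']@q.T).T
    return q[:,:2]/q[:,2:]
def board(p):
    hsv=cv2.cvtColor(p,cv2.COLOR_RGB2HSV)
    m=cv2.inRange(hsv,(100,100,60),(130,255,255))
    n,l,s,_=cv2.connectedComponentsWithStats(m,connectivity=8);k=1+np.argmax(s[1:,4])
    cnt=cv2.convexHull(np.argwhere(cv2.dilate(((l==k)*255).astype(np.uint8),np.ones((1,1)))>0)[:,::-1].astype(np.float32))[:,0]
    w=plane(cnt,.026)
    return cv2.minAreaRect((w*1000).astype(np.float32)),w
def stop(p):
    hsv=cv2.cvtColor(p,cv2.COLOR_RGB2HSV)
    m=cv2.inRange(hsv,(0,0,130),(179,60,255));m[:, :225]=0;m[:,330:]=0;m[:165]=0;m[225:]=0
    m[205:,262:]=0
    n,l,s,_=cv2.connectedComponentsWithStats(m);k=1+np.argmax(s[1:,4])
    px=np.argwhere(l==k)[:,::-1].astype(np.float64);return plane(px,.020)*1000,s[k]
E
python3 - <<'E'
from h import *
from scipy.optimize import minimize
p=np.load('pics/top.npz')['p']
r,w=board(p);print('board',r,cv2.boxPoints(r).round(1).tolist())
w,s=stop(p);print(s,len(w))
# fit L: maximise overlap
def cost(q):
    c,sn=np.cos(q[2]),np.sin(q[2]);d=w-q[:2];u=d@[c,sn];v=d@[-sn,c]
    def box(a,b,lo,hi): return np.hypot(np.maximum(0,np.abs(a-(lo[0]+lo[1])/2)-(lo[1]-lo[0])/2),np.maximum(0,np.abs(b-(hi[0]+hi[1])/2)-(hi[1]-hi[0])/2))
    A=box(u,v,(0,14),(-150,14));B=box(u,v,(-75,14),(0,14))
    return np.sum(np.minimum(A,B)**2)
best=min((minimize(cost,[w[:,0].max()-20+a,w[:,1].max()-15,b],method='Nelder-Mead',options=dict(maxiter=4000,xatol=.01)) for a in(-8,0) for b in(-.1,0,.1)),key=lambda r:r.fun)
print(best.x,best.fun,len(w))
c,sn=np.cos(best.x[2]),np.sin(best.x[2]);R=np.array([[c,-sn],[sn,c]])
print('home',best.x[:2]+R@[-50,-65])
z=cv2.resize(p[160:270,170:340],None,fx=4,fy=4,interpolation=cv2.INTER_NEAREST)
f=lambda P:((proj(P)-[170,160]+.5)*4).round().astype(np.int32)
L=np.array([[0,0],[0,-150],[14,-150],[14,14],[-75,14],[-75,0]])@R.T+best.x[:2]
cv2.polylines(z,[f(np.c_[L/1000,np.full(6,.02)])],True,(255,0,0))
B=cv2.boxPoints(r);cv2.polylines(z,[f(np.c_[B/1000,np.full(4,.026)])],True,(255,0,255))
cv2.imwrite('pics/fit.png',z[:,:,::-1])
# bystanders
for n,px,h in(('bowl',[193,208],.045),('jar',[195,271],.075),('greenA',[260,322],.026),('gB top',[334,289],.026),('gA top',[251,289],.026),('gA topR',[290,303],.026),('gB tr',[373,305],.026),('calc left',[400,180],.019)):print(n,plane(np.array([px]),h).round(3))
E
```

```text
board ((545.1198120117188, -83.39038848876953), (105.70027160644531, 136.32225036621094), 2.114450216293335) [[489.79998779296875, -17.200000762939453], [494.79998779296875, -153.5], [600.4000244140625, -149.60000610351562], [595.4000244140625, -13.300000190734863]]
[241 177  69  44 696] 696
[6.54861090e+02 5.10276423e+01 6.03162997e-02] 104.2061021533375 696
home [608.87019665 -16.86814345]
bowl [[0.608 0.176]]
jar [[0.463 0.166]]
greenA [[0.339 0.025]]
gB top [[ 0.412 -0.149]]
gA top [[0.416 0.045]]
gA topR [[ 0.381 -0.046]]
gB tr [[ 0.373 -0.239]]
calc left [[ 0.667 -0.316]]
```

View pics/fit.png

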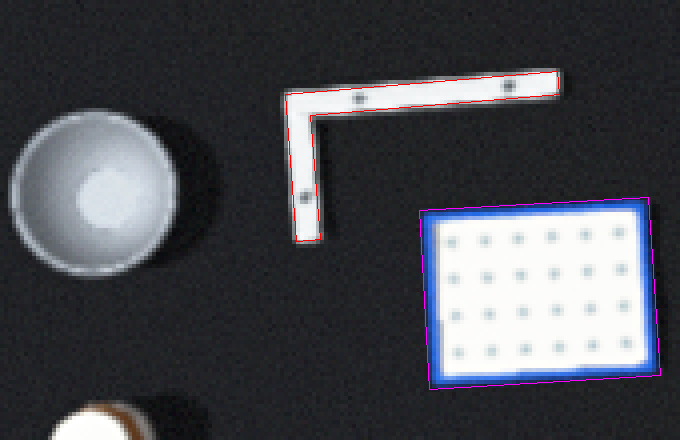

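The fit overlays both outlines well. The stop frame sits at (654.9, 51.0) mm with yaw 0.060, and the board centre is at about (545, -83) with yaw about 0.037. I will push with two spread fingers, first along the stop's +x and then along its +y.

```bash
cat >> h.py <<'E'
TH=.0603;O=np.array([654.9,51.0])
def to(u,v,z,side):  # tcp target in stop frame mm; side 'u'/'v' = push direction
    s=ctrl.get_state();c,sn=np.cos(TH),np.sin(TH);R=np.array([[c,-sn],[sn,c]])
    E=s['eef_rot'];P=s['tcp_pos']*1000
    T=np.r_[O+R@[u,v],z];d=E.T@(T-P)
    th=np.arctan2(E[1,2],E[0,2]);want=TH+(np.pi/2 if side=='u' else 0)
    tw=-((want-th+np.pi)%(2*np.pi)-np.pi)
    print('t',round(s['time_s'],2),'tcp stop',(R.T@(P[:2]-O)).round(1),P[2].round(1),'F',(R.T@s['ft_force'][:2]).round(1),s['ft_force'][2].round(1),'gap',round(s['finger_gap'],4),'J',np.round(s['joint_positions'],2))
    print('inc',d.round(1),'twist',round(tw,3))
E
python3 -c "
from h import *
c,s=np.cos(TH),np.sin(TH);print(np.array([[c,s],[-s,c]])@(np.array([545.1,-83.4])-O))
to(-194,-127.5,110,'u')"
```

```text
[-117.69984869 -127.53880044]
t 0.1 tcp stop [-414.8  564.2] 221.5 F [-0.1 -0.8] -0.3 gap 0.087 J [ 1.11  0.22  1.53 -0.    1.39 -0.13]
inc [ 471.7  112.4 -551.8] twist -0.398
```

step_arm:
  increments:
    - {"x": 472,"y": 0,"z": -552,"twist": -0.4,"claw": 0.8}
    - {"x": 472,"y": 0,"z": -552,"twist": -0.4,"claw": 0.8}
    - {"x": 472,"y": 0,"z": -552,"twist": -0.4,"claw": 0.8}
    - {"x": 472,"y": 0,"z": -552,"twist": -0.4,"claw": 0.8}
    - {"x": 472,"y": 0,"z": -552,"twist": -0.4,"claw": 0.8}
    - {"x": 472,"y": 0,"z": -552,"twist": -0.4,"claw": 0.8}
    - {"x": 472,"y": 0,"z": -552,"twist": -0.4,"claw": 0.8}
    - {"x": 472,"y": 0,"z": -552,"twist": -0.4,"claw": 0.8}
    - {"x": 472,"y": 0,"z": -552,"twist": -0.4,"claw": 0.8}
    - {"x": 472,"y": 112,"z": -552,"twist": -0.4,"claw": 0.8}
    - {"x": 472,"y": 112,"z": -552,"twist": -0.4,"claw": 0.8}
    - {"x": 472,"y": 112,"z": -552,"twist": -0.4,"claw": 0.8}

```text
time_s: 1.6
tcp_pos: [0.4658, -0.0806, 0.1163]
eef_rot: [[0.998, -0.0, -0.062], [0.062, -0.002, 0.998], [-0.0, -1.0, -0.002]]
ft_force: [0.5, 0.4, 0.3]
finger_gap: 0.0784
```

```bash
python3 -c "
from h import *
to(-194,-127.5,12,'u')"
```

```text
t 1.6 tcp stop [-196.7 -119.9] 116.3 F [0.5 0.4] 0.3 gap 0.0784 J [-0.34 -0.04  2.02 -0.    1.17 -1.97]
inc [  2.7 104.3  -7.4] twist 0.001
```

step_arm:
  increments:
    - {"x": 3,"y": 50,"z": -7.4,"twist": 0,"claw": 0.8}
    - {"x": 3,"y": 90,"z": -7.4,"twist": 0,"claw": 0.8}
    - {"x": 3,"y": 104,"z": -7.4,"twist": 0,"claw": 0.8}
    - {"x": 3,"y": 104,"z": -7.4,"twist": 0,"claw": 0.8}

```text
time_s: 2.1
tcp_pos: [0.4686, -0.0875, 0.0118]
eef_rot: [[0.998, -0.002, -0.062], [0.062, -0.001, 0.998], [-0.002, -1.0, -0.001]]
ft_force: [0.8, -0.9, 0.4]
finger_gap: 0.0783
```

Run:
```python
from h import *
to(-194,-127.5,12,'u')
p,d=ctrl.read_camera('scene');cv2.imwrite('pics/s1.png',p[:,:,::-1])
```

```text
t 2.1 tcp stop [-194.3 -127. ] 11.8 F [ 0.8 -1. ] 0.4 gap 0.0783 J [-0.35  0.14  2.06 -0.    0.94 -1.98]
inc [ 0.3 -0.2 -0.5] twist 0.002
```

View pics/s1.png

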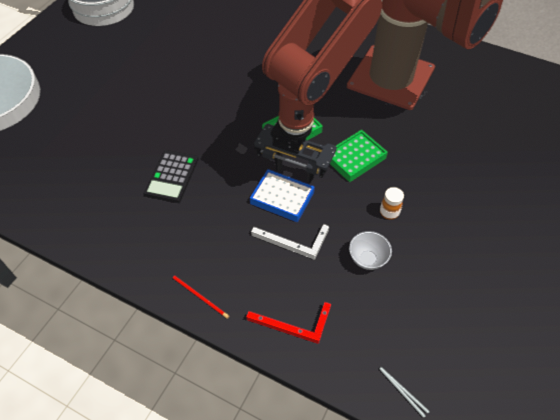

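The gripper is behind the blue board (board at about (282,195), stop at about (290,242)) with nothing in between. I push now, gently.

step_arm:
  increments:
    - {"x": 9,"claw": 0.8}
    - {"x": 16,"claw": 0.8}
    - {"x": 23,"claw": 0.8}
    - {"x": 30,"claw": 0.8}
    - {"x": 37,"claw": 0.8}
    - {"x": 44,"claw": 0.8}
    - {"x": 51,"claw": 0.8}
    - {"x": 58,"claw": 0.8}
    - {"x": 65,"claw": 0.8}
    - {"x": 71,"claw": 0.8}
    - {"x": 76,"claw": 0.8}
    - {"x": 78,"claw": 0.8}

```text
$.increments[0]: bad value
```

```bash
python3 -c "
from h import *
to(-109.5,-127.5,12,'u')"
```

```text
t 2.15 tcp stop [-193.1 -127.5] 13.1 F [-0.1 -0.1] -0.3 gap 0.0785 J [-0.35  0.14  2.06 -0.    0.94 -1.98]
inc [83.6  1.1 -0.2] twist 0.002
```

All keys are required.

step_arm:
  increments:
    - {"x": 9,"y": 0,"z": 0,"twist": 0,"claw": 0.8}
    - {"x": 16,"y": 0,"z": 0,"twist": 0,"claw": 0.8}
    - {"x": 23,"y": 0,"z": 0,"twist": 0,"claw": 0.8}
    - {"x": 30,"y": 0,"z": 0,"twist": 0,"claw": 0.8}
    - {"x": 37,"y": 0,"z": 0,"twist": 0,"claw": 0.8}
    - {"x": 44,"y": 0,"z": 0,"twist": 0,"claw": 0.8}
    - {"x": 51,"y": 0,"z": 0,"twist": 0,"claw": 0.8}
    - {"x": 58,"y": 0,"z": 0,"twist": 0,"claw": 0.8}
    - {"x": 65,"y": 0,"z": 0,"twist": 0,"claw": 0.8}
    - {"x": 71,"y": 0,"z": 0,"twist": 0,"claw": 0.8}
    - {"x": 76,"y": 0,"z": 0,"twist": 0,"claw": 0.8}
    - {"x": 78,"y": 0,"z": 0,"twist": 0,"claw": 0.8}

```text
time_s: 3.65
tcp_pos: [0.548, -0.083, 0.0131]
eef_rot: [[0.998, 0.001, -0.062], [0.062, -0.002, 0.998], [0.001, -1.0, -0.002]]
ft_force: [-3.9, -0.5, 3.3]
finger_gap: 0.0785
```

```bash
python3 -c "
from h import *
to(-109.5,-127.5,12,'u')"
```

```text
t 3.65 tcp stop [-114.8 -127.3] 13.1 F [-3.9 -0.2] 3.3 gap 0.0785 J [-0.29  0.3   1.86 -0.    0.98 -1.92]
inc [ 5.3  1.1 -0.2] twist 0.002
```

step_arm:
  increments:
    - {"x": 2,"y": 0,"z": 0,"twist": 0,"claw": 0.8}
    - {"x": 3,"y": 0,"z": 0,"twist": 0,"claw": 0.8}
    - {"x": 4,"y": 0,"z": 0,"twist": 0,"claw": 0.8}
    - {"x": 4,"y": 0,"z": 0,"twist": 0,"claw": 0.8}

```text
time_s: 4.15
tcp_pos: [0.5521, -0.0828, 0.0131]
eef_rot: [[0.998, 0.001, -0.062], [0.062, -0.002, 0.998], [0.001, -1.0, -0.002]]
ft_force: [-2.4, -0.6, 1.1]
finger_gap: 0.0786
```

```bash
python3 -c "
from h import *
to(-109.5,-127.5,12,'u')"
```

```text
t 4.15 tcp stop [-110.7 -127.4] 13.1 F [-2.4 -0.4] 1.1 gap 0.0786 J [-0.29  0.31  1.85 -0.    0.98 -1.92]
inc [ 1.2  1.1 -0.1] twist 0.002
```

step_arm:
  increments:
    - {"x": 1,"y": 0,"z": 0,"twist": 0,"claw": 0.8}
    - {"x": 2,"y": 0,"z": 0,"twist": 0,"claw": 0.8}
    - {"x": 2,"y": 0,"z": 0,"twist": 0,"claw": 0.8}

```text
time_s: 4.53
tcp_pos: [0.5523, -0.0827, 0.0131]
eef_rot: [[0.998, -0.003, -0.062], [0.062, -0.002, 0.998], [-0.003, -1.0, -0.002]]
ft_force: [-10.6, -0.7, 7.4]
finger_gap: 0.0782
```

Run:
```python
from h import *
to(-109.5,-127.5,12,'u')
c=ctrl.calibration('wrist');print(c['mount'].round(3),c['intrinsics'][0])
p,d=ctrl.read_camera('wrist');cv2.imwrite('pics/w1.png',p[:,:,::-1])
```

```text
t 4.53 tcp stop [-110.5 -127.3] 13.1 F [-10.7  -0.1] 7.4 gap 0.0782 J [-0.29  0.31  1.84 -0.    0.99 -1.92]
inc [ 1.   1.1 -0.2] twist 0.002
[[-0.001  0.968  0.252 -0.068]
 [ 0.    -0.252  0.968 -0.161]
 [ 1.     0.001 -0.     0.   ]
 [ 0.     0.     0.     1.   ]] [325.1922621    0.         278.06026427]
```

View pics/w1.png

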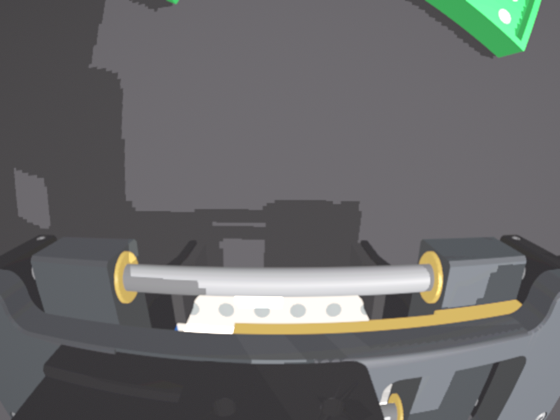

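Force rose to 10.7 N at u = -110.5, against about -109.5 expected for contact, so the far edge is on the long bar. The wrist view shows the board's near edge at the fingers around (275,325). Next I retract, lift, and go round to the right side.

step_arm:
  increments:
    - {"x": -15,"y": 0,"z": 0,"twist": 0,"claw": 0.8}
    - {"x": -15,"y": -60,"z": 0,"twist": 0,"claw": 0.5}
    - {"x": -15,"y": -70,"z": -40,"twist": 0.18,"claw": 0}
    - {"x": 20,"y": -70,"z": -88,"twist": 0.37,"claw": 0}
    - {"x": 55,"y": -70,"z": -88,"twist": 0.56,"claw": 0}
    - {"x": 55,"y": -70,"z": -88,"twist": 0.75,"claw": 0}
    - {"x": 55,"y": -70,"z": -88,"twist": 0.93,"claw": 0}
    - {"x": 55,"y": -70,"z": -88,"twist": 1.12,"claw": 0}
    - {"x": 55,"y": -70,"z": -88,"twist": 1.3,"claw": 0}
    - {"x": 55,"y": -70,"z": -88,"twist": 1.49,"claw": 0}
    - {"x": 55,"y": -70,"z": -88,"twist": 1.571,"claw": 0}
    - {"x": 55,"y": -70,"z": -88,"twist": 1.571,"claw": 0}

```text
time_s: 6.08
tcp_pos: [0.6134, -0.1671, 0.0832]
eef_rot: [[0.063, -0.002, 0.998], [-0.998, -0.002, 0.063], [0.002, -1.0, -0.002]]
ft_force: [1.0, 0.1, -0.2]
finger_gap: 0.044
```

Run:
```python
from h import *
to(-55,-215,12,'v')
p,d=ctrl.read_camera('top');cv2.imwrite('pics/t2.png',p[:,:,::-1])
```

```text
t 6.08 tcp stop [ -54.5 -215.2] 83.2 F [1.  0.1] -0.2 gap 0.044 J [-0.39  0.38  1.61 -0.    1.16 -0.45]
inc [-0.3 71.2 -0.3] twist 0.003
```

View pics/t2.png

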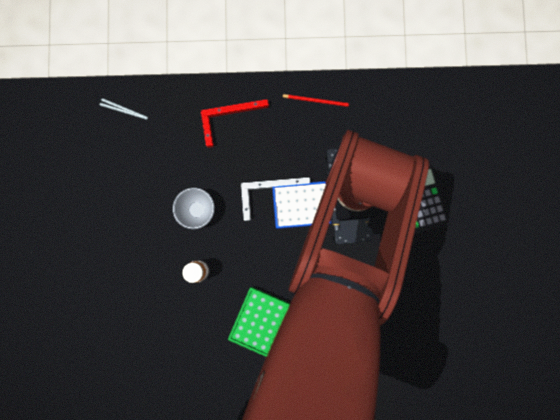

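The board, with its left edge at (275,206), lies along the long bar. The arm is on the right. I lower and then push left (tool -x).

step_arm:
  increments:
    - {"x": 0,"y": 40,"z": 0,"twist": 0,"claw": 0}
    - {"x": 0,"y": 65,"z": 0,"twist": 0,"claw": 0}
    - {"x": 0,"y": 71,"z": 0,"twist": 0,"claw": 0}
    - {"x": 0,"y": 71,"z": 0,"twist": 0,"claw": 0}
    - {"x": -8,"y": 71,"z": 0,"twist": 0,"claw": 0}
    - {"x": -16,"y": 71,"z": 0,"twist": 0,"claw": 0}
    - {"x": -23,"y": 71,"z": 0,"twist": 0,"claw": 0}
    - {"x": -30,"y": 71,"z": 0,"twist": 0,"claw": 0}
    - {"x": -37,"y": 71,"z": 0,"twist": 0,"claw": 0}

```text
time_s: 7.25
tcp_pos: [0.6113, -0.1302, 0.0127]
eef_rot: [[0.064, -0.001, 0.998], [-0.998, -0.003, 0.064], [0.003, -1.0, -0.001]]
ft_force: [0.9, -3.5, 2.6]
finger_gap: 0.0433
```

```bash
python3 -c "
from h import *
to(-55,-139.5,12,'v')"
```

```text
t 7.25 tcp stop [ -54.5 -178.2] 12.7 F [ 0.7 -3.5] 2.6 gap 0.0433 J [-0.33  0.45  1.67 -0.    1.03 -0.4 ]
inc [-38.7   0.6  -0.4] twist 0.004
```

step_arm:
  increments:
    - {"x": -6,"y": 0,"z": 0,"twist": 0,"claw": 0}
    - {"x": -12,"y": 0,"z": 0,"twist": 0,"claw": 0}
    - {"x": -18,"y": 0,"z": 0,"twist": 0,"claw": 0}
    - {"x": -24,"y": 0,"z": 0,"twist": 0,"claw": 0}
    - {"x": -29,"y": 0,"z": 0,"twist": 0,"claw": 0}
    - {"x": -33,"y": 0,"z": 0,"twist": 0,"claw": 0}
    - {"x": -35,"y": 0,"z": 0,"twist": 0,"claw": 0}
    - {"x": -35,"y": 0,"z": 0,"twist": 0,"claw": 0}

```text
time_s: 8.25
tcp_pos: [0.6089, -0.0948, 0.0124]
eef_rot: [[0.064, -0.001, 0.998], [-0.998, -0.002, 0.064], [0.002, -1.0, -0.001]]
ft_force: [0.7, -2.0, 1.0]
finger_gap: 0.0434
```

```bash
python3 -c "
from h import *
to(-55,-139.5,12,'v')"
```

```text
t 8.25 tcp stop [ -54.7 -142.8] 12.4 F [ 0.6 -2. ] 1.0 gap 0.0434 J [-0.28  0.43  1.69 -0.    1.02 -0.34]
inc [-3.3  0.4 -0.3] twist 0.004
```

step_arm:
  increments:
    - {"x": -1,"y": 0,"z": 0,"twist": 0,"claw": 0}
    - {"x": -2,"y": 0,"z": 0,"twist": 0,"claw": 0}
    - {"x": -2.5,"y": 0,"z": 0,"twist": 0,"claw": 0}
    - {"x": -2.5,"y": 0,"z": 0,"twist": 0,"claw": 0}

```text
time_s: 8.75
tcp_pos: [0.6087, -0.0934, 0.0124]
eef_rot: [[0.064, -0.001, 0.998], [-0.998, -0.003, 0.064], [0.003, -1.0, -0.002]]
ft_force: [-0.8, -5.7, 0.2]
finger_gap: 0.0433
```

step_arm:
  increments:
    - {"x": -1,"y": 0,"z": 0,"twist": 0,"claw": 0}
    - {"x": -1.5,"y": 0,"z": 0,"twist": 0,"claw": 0}
    - {"x": -1.5,"y": 0,"z": 0,"twist": 0,"claw": 0}

```text
time_s: 9.12
tcp_pos: [0.6086, -0.0933, 0.0124]
eef_rot: [[0.063, -0.001, 0.998], [-0.998, -0.005, 0.063], [0.005, -1.0, -0.002]]
ft_force: [-0.4, -8.2, 1.9]
finger_gap: 0.0437
```

step_arm:
  increments:
    - {"x": -2,"y": 0,"z": 0,"twist": 0,"claw": 0}
    - {"x": -4,"y": 0,"z": 0,"twist": 0,"claw": 0}
    - {"x": -4,"y": 0,"z": 0,"twist": 0,"claw": 0}

```text
time_s: 9.5
tcp_pos: [0.6083, -0.0932, 0.0125]
eef_rot: [[0.063, -0.001, 0.998], [-0.998, -0.011, 0.063], [0.011, -1.0, -0.002]]
ft_force: [0.1, -16.5, 0.1]
finger_gap: 0.044
```

```bash
python3 -c "
from h import *
to(-124,-65,80,'u')"
```

```text
t 9.5 tcp stop [ -55.2 -141.1] 12.5 F [ -0.9 -16.5] 0.1 gap 0.044 J [-0.27  0.43  1.69 -0.01  1.02 -0.33]
inc [-75.5 -68.2 -68.7] twist -1.568
```

Hard stop: 16.5 N with no movement. I retract, swing behind, and reseat along +u.

step_arm:
  increments:
    - {"x": 15,"y": 0,"z": 0,"twist": 0,"claw": 0}
    - {"x": 15,"y": -60,"z": 0,"twist": 0,"claw": 0}
    - {"x": 15,"y": -70,"z": -50,"twist": -0.18,"claw": 0.4}
    - {"x": -30,"y": -70,"z": -73,"twist": -0.37,"claw": 0.8}
    - {"x": -75,"y": -70,"z": -73,"twist": -0.56,"claw": 0.8}
    - {"x": -75,"y": -70,"z": -73,"twist": -0.75,"claw": 0.8}
    - {"x": -75,"y": -70,"z": -73,"twist": -0.93,"claw": 0.8}
    - {"x": -75,"y": -70,"z": -73,"twist": -1.12,"claw": 0.8}
    - {"x": -75,"y": -70,"z": -73,"twist": -1.3,"claw": 0.8}
    - {"x": -75,"y": -70,"z": -73,"twist": -1.49,"claw": 0.8}
    - {"x": -75,"y": -70,"z": -73,"twist": -1.568,"claw": 0.8}
    - {"x": -75,"y": -70,"z": -73,"twist": -1.568,"claw": 0.8}

```text
time_s: 11.0
tcp_pos: [0.5302, -0.0217, 0.0812]
eef_rot: [[0.998, -0.002, -0.059], [0.059, -0.01, 0.998], [-0.003, -1.0, -0.01]]
ft_force: [-0.2, -0.6, -0.0]
finger_gap: 0.0784
```

```bash
python3 -c "
from h import *
to(-126,-65,12.5,'u')"
```

```text
t 11.0 tcp stop [-128.8  -65.1] 81.2 F [-0.2 -0.6] -0.0 gap 0.0784 J [-0.18  0.15  1.89 -0.01  1.1  -1.81]
inc [ 3.  68.7  0.8] twist -0.001
```

step_arm:
  increments:
    - {"x": 0,"y": 45,"z": 0,"twist": 0,"claw": 0.8}
    - {"x": 0,"y": 68.5,"z": 0.8,"twist": 0,"claw": 0.8}
    - {"x": 0,"y": 68.5,"z": 0.8,"twist": 0,"claw": 0.8}
    - {"x": 8,"y": 68.5,"z": 0.8,"twist": 0,"claw": 0.8}
    - {"x": 14,"y": 68.5,"z": 0.8,"twist": 0,"claw": 0.8}
    - {"x": 17,"y": 68.5,"z": 0.8,"twist": 0,"claw": 0.8}
    - {"x": 19,"y": 68.5,"z": 0.8,"twist": 0,"claw": 0.8}
    - {"x": 20,"y": 68.5,"z": 0.8,"twist": 0,"claw": 0.8}
    - {"x": 20,"y": 68.5,"z": 0.8,"twist": 0,"claw": 0.8}

```text
time_s: 12.12
tcp_pos: [0.5484, -0.0205, 0.0125]
eef_rot: [[0.998, -0.006, -0.06], [0.06, -0.01, 0.998], [-0.006, -1.0, -0.009]]
ft_force: [-7.1, -1.8, 6.1]
finger_gap: 0.0784
```

```bash
python3 -c "
from h import *
to(-126,-65,12.5,'u')"
```

```text
t 12.12 tcp stop [-110.6  -64.9] 12.5 F [-7.2 -1.4] 6.1 gap 0.0784 J [-0.17  0.3   1.87 -0.01  0.98 -1.8 ]
inc [-15.4   0.1  -0.1] twist -0.001
```

step_arm:
  increments:
    - {"x": 2,"y": 0,"z": 0,"twist": 0,"claw": 0.8}
    - {"x": 2,"y": 0,"z": 0,"twist": 0,"claw": 0.8}
    - {"x": -15,"y": 0,"z": 0,"twist": 0,"claw": 0.8}
    - {"x": -15,"y": -60,"z": 0,"twist": 0,"claw": 0.8}
    - {"x": -15,"y": -120,"z": 0,"twist": 0,"claw": 0.8}
    - {"x": -15,"y": -180,"z": -60,"twist": 0,"claw": 0.8}
    - {"x": -20,"y": -180,"z": -120,"twist": 0,"claw": 0.8}
    - {"x": -20,"y": -180,"z": -180,"twist": 0,"claw": 0.8}
    - {"x": -20,"y": -180,"z": -240,"twist": 0,"claw": 0.8}
    - {"x": -20,"y": -180,"z": -300,"twist": 0,"claw": 0.8}
    - {"x": -20,"y": -180,"z": -330,"twist": 0,"claw": 0.8}

```text
time_s: 13.5
tcp_pos: [0.5491, -0.3526, 0.1959]
eef_rot: [[0.998, -0.005, -0.057], [0.057, -0.011, 0.998], [-0.005, -1.0, -0.011]]
ft_force: [0.3, -0.5, 0.6]
finger_gap: 0.0783
```

Run:
```python
from h import *
to(0,0,100,'u')
p,d=ctrl.read_camera('top')
r,w=board(p);a=np.deg2rad(r[2]);c,s=np.cos(TH),np.sin(TH)
print(r,'stop frame',np.array([[c,s],[-s,c]])@(np.array(r[0])-O),'dyaw',(a-TH+np.pi/4)%(np.pi/2)-np.pi/4)
z=cv2.resize(p[150:280,160:340],None,fx=4,fy=4,interpolation=cv2.INTER_CUBIC);cv2.imwrite('pics/t3.png',z[:,:,::-1])
```

```text
t 13.5 tcp stop [-129.9 -396.5] 195.9 F [ 0.3 -0.5] 0.6 gap 0.0783 J [-0.69  0.3   1.48 -0.01  1.36 -2.31]
inc [129.3  91.1 397.8] twist -0.003
((607.230224609375, -17.408645629882812), (102.72555541992188, 135.33084106445312), 3.3612539768218994) stop frame [-51.7056778  -65.41156752] dyaw -0.0016350511087046549
```

View pics/t3.png

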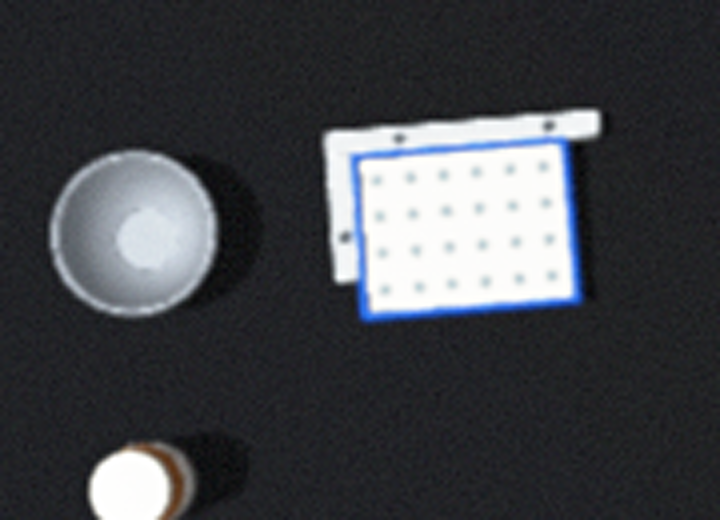

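The board is seated: both edges meet the bars with no visible gap (corner at about (352,155) in the crop). The measured centre is (-51.7, -65.4) mm with a yaw error of 0.002 rad. The bowl and jar are where they were, and the arm is clear.

```bash
python3 -c "
from cell import ctrl
print(ctrl.hand_in())"
```

```text
the job is handed in; nothing more can be done
None
```

I pushed the blue board into the aluminium corner stop and handed the job in at about 13.6 s. `hand_in` gave no verdict.

**What I did:** I spread the fingers and pushed the board away from the robot onto the long bar. I then pushed it left along that bar onto the short bar, and gave it one last push against the long bar. Then I lifted the arm clear.

**Last checks:**
- **Contact:** the board stopped firmly against both bars, with the push force rising and no further movement (10.7 N on the long bar, 16.5 N on the short bar).
- **Position:** the top camera puts the board's centre at x -51.7, y -65.4 mm in the stop's frame (target -50, -65, ±4 mm). It is about 0.002 rad out of square.
- **Disagreement:** the fingers stopped 1–2 mm short of where I computed contact on both bars. That is within the 2 mm calibration error, and the last picture shows no gap.
- **Bystanders:** the bowl and jar look unmoved. I did not re-measure the calculator, but the fingers stayed well away from it. The arm's final spot is about 0.12 m to its near side, 0.2 m up.

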